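Set the idler and hold the wire tensioner open

ROBOT

A 6-joint arm with a two-finger parallel gripper is mounted at the origin on a cart in front of the work surface, level with it; the furniture and walls round the work are solid. World frame = base frame: x ahead of the robot, y to its left, z up, the work surface at z = 0. Lengths are in m, angles in rad, forces in N, time in s.
With the tool pointing down it reaches from about 0.325 to 0.775 m from the base axis. Payload 5.5 kg.
Tool frame: the origin (TCP) lies at the very end of the fingers, on their centre line; the grasp point (between the pads) lies ctrl.tcp_to_grasp behind it (ctrl.tcp_to_grasp is the distance from the TCP to the grasp point, in m); x points along the fingers, y is the direction in which the jaws open and shut, and the axes are right-handed (so a half turn about x gives the same grasp; the last joint's range is limited). The gripper opens to 85 mm and grips with 20 to 120 N. Pads are 22 mm wide; open, the fingers measure 114 mm over their backs; the gripper's body (76 mm by 85 mm) begins 54 mm behind the grasp point. The pads swing forward as they close: fully open they stand 13 mm farther back than shut.
Start: joints at [1.277, 0.091, 1.231, -0, 1.82, -0.057], TCP at [0.141, 0.583, 0.231] pointing down, gripper open.
Joint ranges: [-2.87, 2.87], [-0.86, 2.18], [0.17, 2.46], [-1.51, 4.65], [0.06, 2.69], [-2.65, 2.65]. Speed limits (rad/s): [2.57, 2.57, 3.01, 3.14, 3.14, 3.14].

INTERFACE

Orientations are given as a rotation vector (axis times angle).
In Python, from rig import ctrl, grab_frame, camera_params gives the robot as it stands. The module is installed in compiled form; this text tells all that it offers.
- The arm moves only by the tool arm_command, never from a script. Its argument "moves" is a list of rows, each a list of 5 numbers: the finger opening in m, from 0 to 0.0854, then the shift along the tool's x, y, z in m, then the turn about the tool's x in rad. A call has 1 to 12 rows; each row is the pose to reach, as a shift and turn from the pose commanded when the call began, along the tool's axes at that moment; what a row does not reach only later rows make up. A row lasts 1/8 s, in which the tool goes at most 62.5 mm and 10.7 degrees, less where a joint would pass 70% of its speed; a pose out of reach is approached as far as the arm can. A call with a gripper value outside its range is refused whole. The fingers move at their own pace and stop on an object; "grip_force" is the grip in N (left out, the last holds). Time passes only in rows, so rows that repeat a pose let the fingers close. It gives the time, the measured TCP pose, the force and the opening at its end, in the units of the state.
- ctrl.read_state(): the state, without advancing time (a new reading comes with each control period).
- grab_frame(name): name is "side" or "top" or "wrist"; returns the picture (480x640x3 uint8, red, green, blue); there is no depth.
- camera_params(name): a dict with "fx", "fy", "cx", "cy" (pixels), "R" (3x3) and "t" (3): a world point X has camera coordinates R X + t; the wrist camera has in their place "tool_from_camera" (4x4, takes a point from camera to tool coordinates, whose origin is the TCP and whose axes are the tool frame's). Camera axes: x right, y down, z forward; pixel columns grow to the right and rows downward; lengths in m; the calibration is good to about 2 mm. A picture is of the moment at which its call begins: read the wrist's pose just before it. camera_params takes no time and is no camera call.
- ctrl.job_done(): hands the job in, once; it reports no verdict.
The state is a dict: "time": time; "q": joint angles; "joint_velocities": joint speeds; "effort": joint torques, N m; "tcp_pos": TCP position; "eef_rot": TCP orientation; "contact_force": force on the tool from outside, world axes, zero at the start; "wrist_torque": the same for the moment, N m; "width": opening from 0.0 (shut) to 1.0 (fully open).
Only numpy, scipy, OpenCV 4.12 (cv2) and the standard library are available. Lean on these libraries where they do the work, as an engineer would, in place of code of your own. Each camera call takes 0.05 s, during which the arm holds its last target.

TASK

Get the wire tensioner ready for threading: stand the loose idler block on the worktop between the tensioner's guide post and the wire reel that stands to its left, roughly halfway, centred on the straight line from reel to post with its long sides along that line, and let go of it. Then push the sprung tensioner arm back by its upright pin until its tooth has clicked past the pawl, and finish while still holding the arm there, past the click but not driven up to its end stop (it springs back if let go). Do not shift the reel or the other loose things on the worktop.

Things in the scene. Friction and masses are not known exactly. Their poses are not given: they have to be found in the camera images.
- idler_center (a point): Idler block: loose bare aluminium block 60 (its x) x 36 (its y) x 38 mm high, 0.22 kg, with a dark steel grooved roller (32 mm across, its top 58 mm above the block's underside) standing on the middle of its top. The point is the centre of the block part, 19 mm above its underside; x runs along the 60 mm length, y across the 36 mm width, z up. Same either way round.
- reel_center (a point): Wire reel: spool 54 mm across and 36 mm high standing on its flange on the worktop, loose, not to be moved; the point is its centre, 18 mm up.
- guide_post (a point): Eyelet on top of the thin guide post on the left side (+y of the base) of the tensioner: white ring, 23 mm across, its centre at this point, 50 mm above the worktop. The line from here to the reel runs along the base's +y axis; reel and post are 210 to 250 mm apart, and the edge of the base plate is 15 mm beyond the post.
- tensioner: Wire tensioner's base: aluminium plate 170 (x) x 150 (y) x 10 mm, screwed down to the worktop; origin at the centre of its underside, x away from the robot, y to the left, z up. On it stand the pivot column, the guide post (at x -15, y 60 mm) and, to the rear of the pivot, the pawl housing (x 48 to 78, y 7 to 33 mm, 45 mm high).
- lever_pivot (a point): Point on the vertical pivot axis of the tensioner arm, 55 mm above the worktop (at x -15, y 20 mm of the base).
- lever_pin (a point): Upright round steel pin at the free end of the tensioner arm, where it is pushed or gripped: 14 mm diameter, bare from 63 to 118 mm above the worktop; the point is on its axis 92 mm above the worktop, 120 mm from the pivot axis. The flat arm under it (16 mm wide) lies 51 to 59 mm above the worktop. The arm points right and somewhat toward the robot at rest; pushing back moves the pin away from the robot, counter-clockwise about the pivot seen from above.
- tension_arm (a joint): Angle of the tensioner arm (rad): 0 at rest against its spring's stop, growing as it is pushed back (counter-clockwise from above), end stop at 0.95. The spring takes about 3 N at the pin at 0 and 8 N at 0.65; the tooth meets the pawl at about 0.35, adds some 4 N, is level with it at 0.45 and has clicked past by 0.55. The click alone does not hold the arm: let go, it springs back to 0.
- pawl (a joint): Travel of the sprung pawl slider (m): 0 when out, up to about 0.002 while the arm's tooth pushes it in, back to 0 after the click.
- small_transformer: Bystander: small transformer, 29x44x26 mm, behind the line from post to reel; origin at the centre of its underside.
- e_core: Bystander: black ferrite E core, 21x42x15 mm, lying on the robot's side of that line; origin at the centre of its underside.
- bare_bobbin: Bystander: empty coil bobbin, 22x27x32 mm, to the right of the tensioner; origin at the centre of its underside.
- small_toroid: Bystander: small wound ring core, 30x34x9 mm, front right of the tensioner; origin at the centre of its underside.
- calliper: Bystander: dial caliper, 97x234x14 mm, lying at the front right; origin at the centre of its underside.
- marker: Bystander: marker pen, 17x135x16 mm, lying near the front edge; origin at the centre of its underside.
Things that resemble listed ones, but are neither listed nor needed, are in the scene too. Leave any turquoise or yellow look-alike of the part that bears idler_center alone.

How it is judged:
On the way, in this order (a step that is already met when the one before it is completed fails the run):
1. the idler block stands released between reel and guide post, in line with both, with the arm still at rest (x of idler_center in the frame of guide_post between -0.01 and 0.01 m and y of idler_center in the frame of guide_post above 0.08 m and horizontal distance between idler_center and reel_center between 0.08 and 0.17 m and angle between the x axis of idler_center and the y axis of tensioner, either way round below 0.17 rad and angle between idler_center's own z axis and vertical below 0.1 rad and height (world z) of idler_center below 0.023 m and contact force between the fingers and idler_block below 0.1 N and value of joint tension_arm below 0.15 rad), for 0.2 s.
2. the arm's tooth has clicked past the pawl (value of joint tension_arm above 0.56 rad and value of joint pawl below 0.001 m), for 0.2 s.
At the end, for the whole second after the job is handed in: The fingers hold the arm (over 2 N) between 0.56 and 0.88 rad, past the click, pawl out again (under 1 mm), short of the end stop; the idler block stands untouched within 10 mm of the line from guide post to reel, 80 mm or more from each, its length within 0.17 rad of the line (all of step 2 and value of joint tension_arm below 0.88 rad and contact force between the fingers and tension_arm above 2 N and x of idler_center in the frame of guide_post between -0.01 and 0.01 m and y of idler_center in the frame of guide_post above 0.08 m and horizontal distance between idler_center and reel_center between 0.08 and 0.17 m and angle between the x axis of idler_center and the y axis of tensioner, either way round below 0.17 rad and angle between idler_center's own z axis and vertical below 0.1 rad and height (world z) of idler_center below 0.023 m and contact force between the arm and idler_block below 0.1 N and contact force between idler_block and tension_arm below 0.1 N); the arm keeps its last pose, push and grip.
It fails at once if the wire reel is shifted by more than 10 mm (distance of reel_center from where it was at the start of the episode above 0.01 m).
It fails at once if another loose thing is shifted by more than 20 mm (distance of any of small_transformer, e_core, bare_bobbin, small_toroid, calliper, marker from where it was at the start of the episode above 0.02 m).
It also fails if it takes over 45 s, if anything falls off the work surface, if the arm or the gripper's body presses on something with over 40 N, if the wrist force passes 120 N, or if a joint passes its speed limit or range.

## Working session

There is one attempt and no reset: what is moved stays moved. The work goes in short steps, Python scripts to look and compute and a tool call to move; the robot and the scene stay as the last step left them, time stands still between calls to the robot, and variables do not carry over. Pictures are saved under pics/ and viewed, and the job is handed in when it is done.

Besides the shell and the picture viewer there is one more tool, called after ">>>" by a JSON object that holds its "method" and its "body", one argument or row to a line. arm_command: Moves the arm, as the interface text tells. Its arguments: {"type":"object","properties":{"moves":{"type":"array"},"grip_force":{"type":"number"}},"required":["moves"]}

```bash
mkdir -p pics
python3 - <<'E'
from rig import ctrl, grab_frame, camera_params
import cv2,numpy as np
s=ctrl.read_state();print(s, ctrl.tcp_to_grasp)
for n in("side","top","wrist"):
    cv2.imwrite(f"pics/{n}0.png",grab_frame(n)[:,:,::-1]); 
    p=camera_params(n);print(n,p)
E
```

```text
{'time': 0.0, 'q': array([ 1.27734022e+00,  9.18798599e-02,  1.23192791e+00, -1.67895805e-05,
        1.81979432e+00, -5.66865032e-02]), 'joint_velocities': array([-8.12323741e-05, -1.70120861e-03,  1.36295226e-03,  5.78238927e-04,
       -1.01955811e-04,  3.81031246e-04]), 'effort': array([ 3.35321774e-04, -4.58710349e+01, -4.18033898e+01, -4.63080437e-05,
        1.12024180e-02, -1.05065844e-06]), 'tcp_pos': array([0.14065274, 0.58298047, 0.23011457]), 'eef_rot': array([ 0.18433229,  1.56312532, -0.18745102]), 'contact_force': array([-0.21495399,  0.61697851,  0.79957403]), 'wrist_torque': array([-0.02378184,  0.01372414,  0.05778709]), 'width': 1.003293671401186} 0.0187
side {'fx': 436.19334173191044, 'fy': 436.19334173191044, 'cx': 314.4173593538958, 'cy': 237.42783578483696, 'R': array([[ 0.87988679, -0.47510673, -0.00853381],
       [-0.24831223, -0.44440839, -0.86072192],
       [ 0.40514228,  0.7594569 , -0.50900388]]), 't': array([-0.4962909 ,  0.19337532,  1.12893605])}
top {'fx': 441.1286237878539, 'fy': 441.1286237878539, 'cx': 318.0926474066324, 'cy': 240.52926273079657, 'R': array([[-0.02880118, -0.99937524, -0.02048481],
       [-0.98067756,  0.03221755, -0.19295998],
       [ 0.1934994 ,  0.01453152, -0.98099277]]), 't': array([-0.01552435,  0.51778496,  1.20220023])}
wrist {'fx': 339.7103722833712, 'fy': 339.7103722833712, 'cx': 324.3217476811534, 'cy': 239.61057901862887, 'tool_from_camera': array([[ 4.29210417e-04, -3.28835696e-01,  9.44387050e-01,
        -1.41770664e-01],
       [ 9.99999686e-01, -4.87441832e-04, -6.24212876e-04,
        -7.31564089e-04],
       [ 6.65597229e-04,  9.44387022e-01,  3.28835384e-01,
        -8.46879446e-02],
       [ 0.00000000e+00,  0.00000000e+00,  0.00000000e+00,
         1.00000000e+00]])}
```

View pics/top0.png

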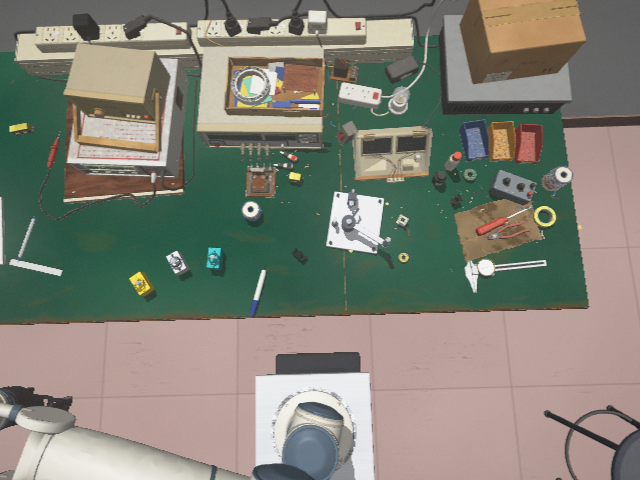

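View pics/side0.png

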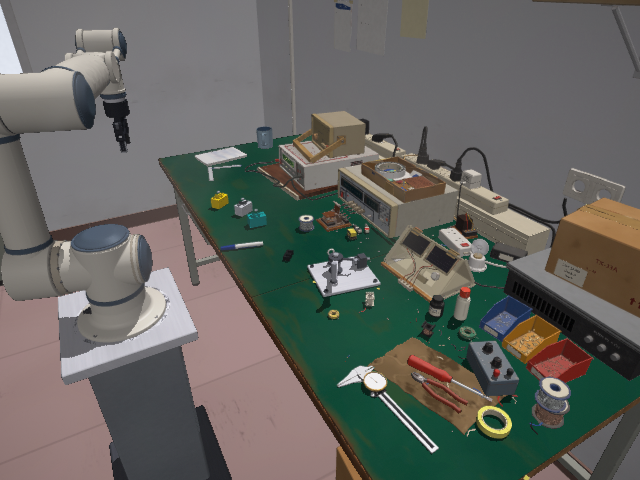

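View pics/wrist0.png

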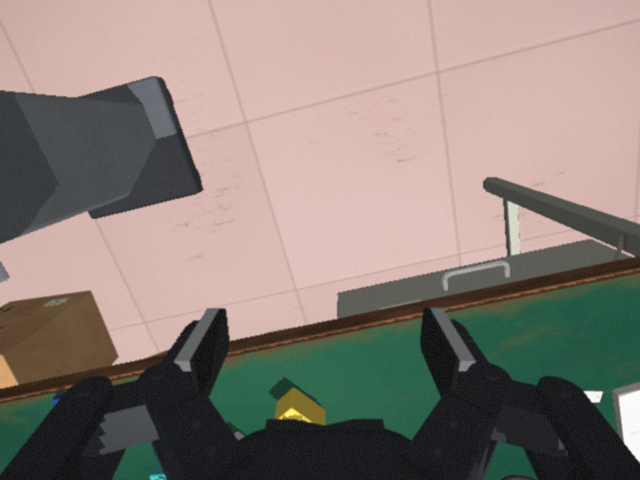

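The top view shows the bare idler at (177,262), with yellow and turquoise look-alikes on either side of it. The reel is at (252,211) and the tensioner plate at (355,222). I'll zoom in for pixel measurements.

```bash
cat > h.py <<'E'
from rig import ctrl, grab_frame, camera_params
import cv2,numpy as np
from scipy.spatial.transform import Rotation as Ro
def ray(n,u,v,pose=None):
    p=camera_params(n)
    d=np.array([(u-p['cx'])/p['fx'],(v-p['cy'])/p['fy'],1.])
    if n=='wrist':
        T=p['tool_from_camera'];R=Ro.from_rotvec(pose[1]).as_matrix()
        return R@T[:3,3]+pose[0], R@T[:3,:3]@d
    return -p['R'].T@p['t'], p['R'].T@d
def onz(n,u,v,z,pose=None):
    o,d=ray(n,u,v,pose); return o+d*(z-o[2])/d[2]
def proj(n,X,pose=None):
    p=camera_params(n);X=np.asarray(X,float)
    if n=='wrist':
        T=p['tool_from_camera'];R=Ro.from_rotvec(pose[1]).as_matrix()
        c=T[:3,:3].T@(R.T@(X-pose[0])-T[:3,3])
    else: c=p['R']@X+p['t']
    return np.array([p['cx']+p['fx']*c[0]/c[2],p['cy']+p['fy']*c[1]/c[2]])
def crop(src,dst,x0,y0,x1,y1,k):
    im=cv2.imread(src)[y0:y1,x0:x1]; cv2.imwrite(dst,cv2.resize(im,None,fx=k,fy=k,interpolation=cv2.INTER_CUBIC))
E
python3 - <<'E'
from h import *
crop("pics/top0.png","pics/t_l.png",120,190,280,310,5)
crop("pics/top0.png","pics/t_r.png",320,180,400,240,10)
crop("pics/side0.png","pics/s_l.png",200,170,340,270,5)
E
```

```text
(no output)
```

View pics/t_l.png

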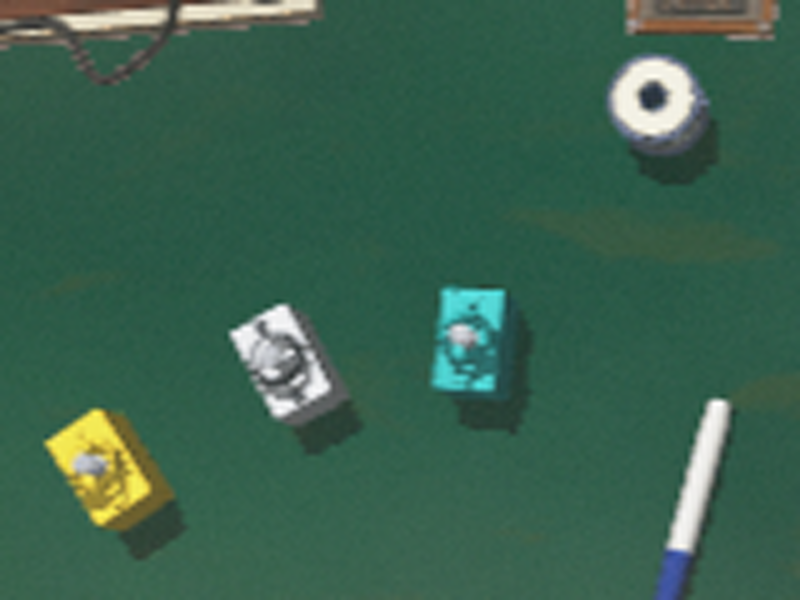

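View pics/t_r.png

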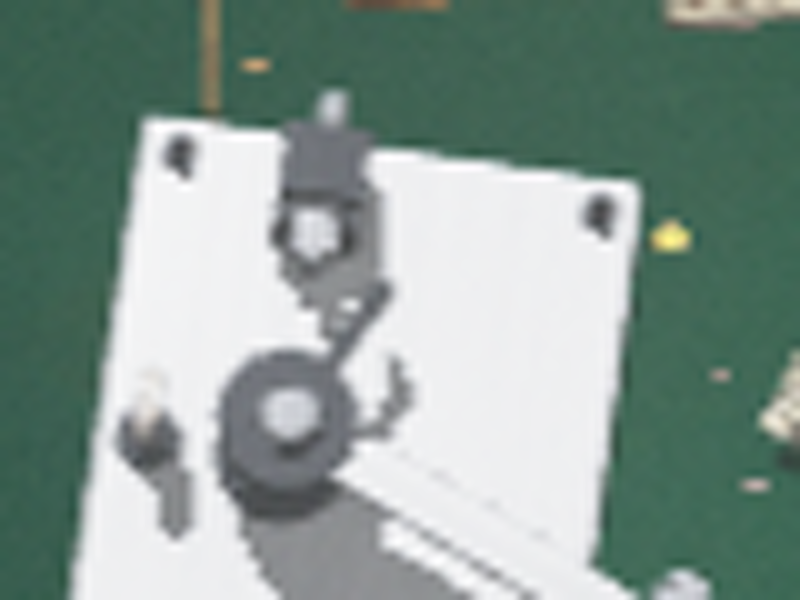

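Run:
```python
from h import *
crop("pics/top0.png","pics/t_r2.png",320,185,400,265,7.5)
crop("pics/side0.png","pics/s_r.png",300,240,400,310,8)
c=[(231,331),(286,304),(341,392),(291,427)]
P=[onz('top',120+(x+.5)/5-.5,190+(y+.5)/5-.5,.038) for x,y in c]
P=np.array(P);print(P.round(4),P.mean(0))
for i in range(4):print(np.linalg.norm(P[i]-P[i-1]), P[i]-P[i-1])
print(onz('top',120+(656)/5-.5,190+98/5-.5,.036))
```

```text
[[0.4892 0.4068 0.038 ]
 [0.5039 0.3755 0.038 ]
 [0.4519 0.3423 0.038 ]
 [0.4328 0.3703 0.038 ]] [0.46944543 0.37370711 0.038     ]
0.06720386549241424 [0.05645085 0.03646453 0.        ]
0.034526226986965704 [ 0.01471585 -0.03123306  0.        ]
0.06172819139657243 [-0.05200521 -0.03325399  0.        ]
0.03394738392271958 [-0.01916149  0.02802253  0.        ]
[0.61991891 0.1629418  0.036     ]
```

View pics/t_r2.png

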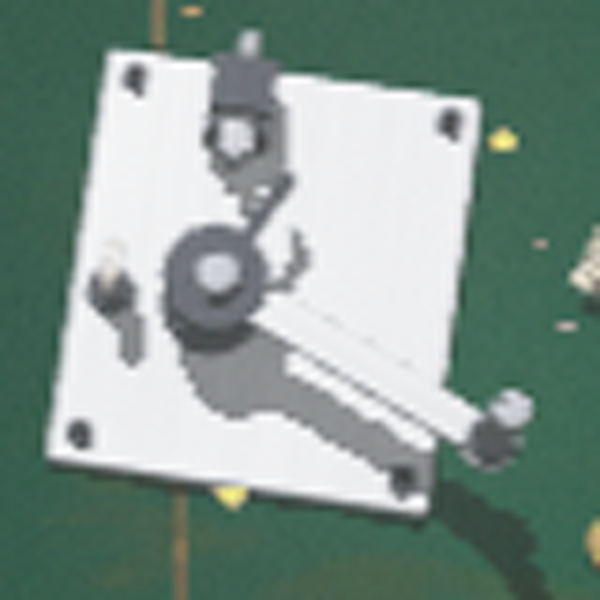

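View pics/s_r.png

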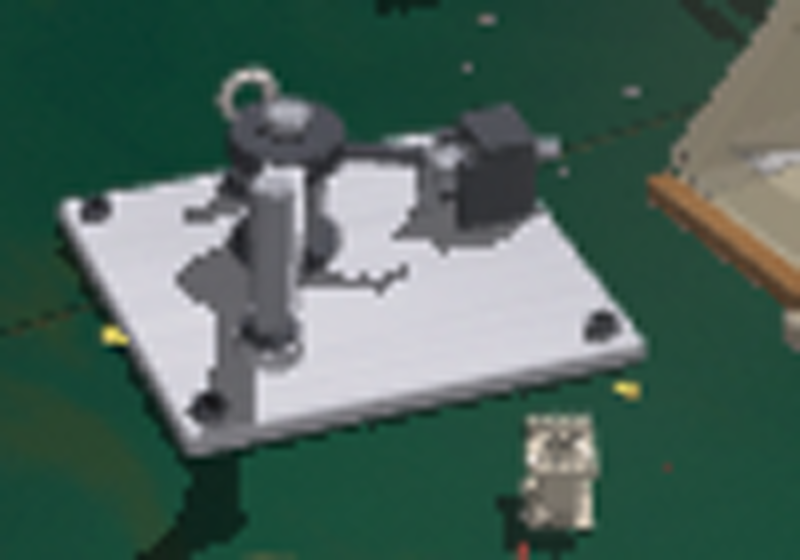

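View pics/s_l.png

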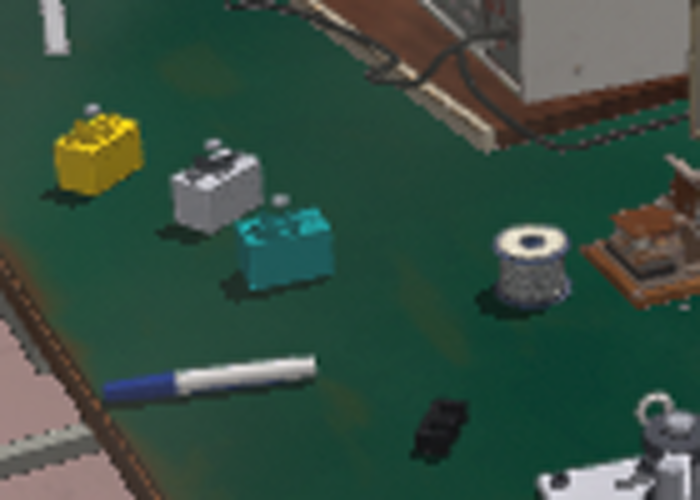

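```bash
cat > fit.py <<'E'
from h import *
from scipy.optimize import least_squares
def px(o,k,p): return (o[0]+(p[0]+.5)/k-.5,o[1]+(p[1]+.5)/k-.5)
def fit(obs,x0):
    def W(p,X): c,s=np.cos(p[2]),np.sin(p[2]); return np.array([p[0]+c*X[0]-s*X[1],p[1]+s*X[0]+c*X[1],X[2]])
    f=lambda p: np.concatenate([proj(n,W(p,X))-u for n,X,u in obs])
    r=least_squares(f,x0,loss='soft_l1',x_scale=[.01,.01,.1]); return r.x,f(r.x).reshape(-1,2).round(2)
T=lambda p:px((320,185),7.5,p); S=lambda p:px((300,240),8,p)
h=.01
obs=[('top',(.085,.075,h),T((108,52))),('top',(.085,-.075,h),T((480,100))),('top',(-.085,-.075,h),T((430,510))),('top',(-.085,.075,h),T((47,458))),
('side',(-.085,.075,h),S((62,203))),('side',(-.085,-.075,h),S((187,437))),('side',(.085,-.075,h),S((647,343))),('side',(-.015,.06,.05),S((248,95)))]
pl,r=fit(obs,[.58,-.08,-.1]);print('plate',pl);print(r.tolist())
c,s=np.cos(pl[2]),np.sin(pl[2]);R=np.array([[c,-s],[s,c]])
post=pl[:2]+R@[-.015,.06];piv=pl[:2]+R@[-.015,.02]
tl=lambda p:px((120,190),5,p); sl=lambda p:px((200,170),5,p)
h=.038
a,b=.03,.018
obs=[('top',(a,b,h),tl((231,331))),('top',(a,-b,h),tl((286,304))),('top',(-a,-b,h),tl((338,390))),('top',(-a,b,h),tl((291,427))),
('side',(-a,b,h),sl((172,178))),('side',(-a,-b,h),sl((210,205))),('side',(a,-b,h),sl((262,157))),('side',(-a,-b,0),sl((210,234))),('side',(a,-b,0),sl((262,192)))]
idl,r=fit(obs,[.47,.374,.57]);print('idler',idl);print(r.tolist())
# reel
f=lambda p:np.concatenate([proj('top',[p[0],p[1],.036])-tl((656,98)),proj('side',[p[0],p[1],.036])-sl((533,242))])
q=least_squares(f,[.62,.16]);print('reel',q.x,q.fun)
print('post',post,'piv',piv); reel=q.x
d=reel-post;print('dist',np.linalg.norm(d),'angle',np.arctan2(d[1],d[0])-np.pi/2,'base yaw',pl[2],'local',R.T@d)
# pin top z=.118
f=lambda p:np.concatenate([proj('top',[p[0],p[1],.118])-T((512,405)),proj('side',[p[0],p[1],.118])-S((272,180))])
q=least_squares(f,[.52,-.17]);print('pin',q.x,q.fun,'from piv',np.linalg.norm(q.x-piv),'local',R.T@(q.x-piv))
E
python3 fit.py
```

```text
plate [ 0.57931714 -0.14108758 -0.17866138]
[[-0.15, -1.03], [0.09, -0.53], [-0.33, 0.48], [-0.3, 0.03], [-0.92, 0.06], [0.05, 0.69], [0.36, 0.2], [-0.04, 0.61]]
idler [0.47001657 0.37489015 0.55741795]
[[0.21, 1.11], [0.02, -0.37], [0.11, -0.34], [-1.38, -0.76], [-0.61, 0.64], [-0.24, -2.59], [-0.49, 0.54], [0.74, 1.04], [0.35, 2.78]]
reel [0.62025563 0.16316365] [-0.17560314 -0.20887214 -0.10934778  0.59848437]
post [ 0.57521865 -0.07937694] piv [ 0.56811016 -0.11874024]
dist 0.24668658020711992 angle -0.1835973146292207 base yaw -0.1786613833715029 local [0.00121762 0.24668358]
pin [ 0.50296913 -0.21824833] [-0.35990346 -0.00514747  0.14421402  0.54951274] from piv 0.1189336479082975 local [-0.04642032 -0.10950053]
```

```bash
cat >> h.py <<'E'
def plan(x,y,z,jaw):  # jaw: world angle of the jaw axis
    s=ctrl.read_state();R=Ro.from_rotvec(s['eef_rot']).as_matrix()
    d=R.T@(np.array([x,y,z])-s['tcp_pos'])
    # turn about tool x by a: new y axis
    y0=R[:,1]; z0=R[:,2]
    des=np.array([np.cos(jaw),np.sin(jaw),0])
    a=np.arctan2(des@z0,des@y0); a=(a+np.pi/2)%np.pi-np.pi/2
    print('t',s['time'],'tcp',s['tcp_pos'].round(4),'q',s['q'].round(3),'w',s['width'].round(3),'F',s['contact_force'].round(2))
    print('axes x',R[:,0].round(3),'y',R[:,1].round(3),'z',R[:,2].round(3)); print('shift',d.round(4),'turn',a.round(4))
E
python3 - <<'E'
from h import *
plan(.470,.375,.15,.557+np.pi/2)
for n,u,v,z in [('turq',120+475/5,190+340/5,.038),('yel',120+105/5,190+468/5,.038),('ecore',299,256,.015),('trafo?',295,177,.02),('brown',262,182,.02),('bobbin',402,221,.03),('toroid',404,258,.01)]: print(n,onz('top',u,v,z).round(3))
crop("pics/top0.png","pics/t_m.png",235,140,335,270,4.5)
E
```

```text
Traceback (most recent call last):
  File "h.py", line 29, in plan
    print('t',s['time'],'tcp',s['tcp_pos'].round(4),'q',s['q'].round(3),'w',s['width'].round(3),'F',s['contact_force'].round(2))
                                                                            ^^^^^^^^^^^^^^^^
AttributeError: 'float' object has no attribute 'round'
```

```bash
sed -i "s/s\['width'\].round(3)/round(s['width'],3)/" h.py
python3 - <<'E'
from h import *
plan(.470,.375,.15,.557+np.pi/2)
for n,u,v,z in [('turq',120+475/5,190+340/5,.038),('yel',120+105/5,190+468/5,.038),('ecore',299,256,.015),('trafo?',295,177,.02),('brown',262,182,.02),('bobbin',402,221,.03),('toroid',404,258,.01)]: print(n,onz('top',u,v,z).round(3))
crop("pics/top0.png","pics/t_m.png",235,140,335,270,4.5)
E
```

```text
t 0.15 tcp [0.1407 0.5831 0.2304] q [ 1.277  0.092  1.232  0.     1.82  -0.057] w 1.001 F [0.36 0.57 0.07]
axes x [-0.    -0.001 -1.   ] y [ 0.235  0.972 -0.002] z [ 0.972 -0.235 -0.   ]
shift [ 0.0805 -0.1249  0.369 ] turn -0.7938
turq [0.478 0.265 0.038]
yel [0.412 0.475 0.038]
ecore [0.48  0.026 0.015]
trafo? [0.719 0.033 0.02 ]
brown [0.707 0.132 0.02 ]
bobbin [ 0.571 -0.276  0.03 ]
toroid [ 0.465 -0.278  0.01 ]
```

View pics/t_m.png

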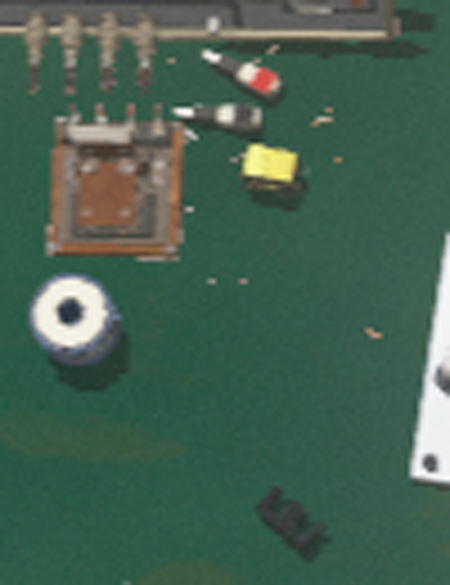

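>>> {"method": "arm_command", "body": {
  "moves": [
    [0.07,0.01,-0.016,0.046,-0.1],
    [0.07,0.02,-0.032,0.092,-0.2],
    [0.07,0.03,-0.048,0.138,-0.3],
    [0.07,0.04,-0.064,0.184,-0.4],
    [0.07,0.05,-0.08,0.23,-0.5],
    [0.07,0.06,-0.096,0.276,-0.6],
    [0.07,0.07,-0.112,0.322,-0.7],
    [0.07,0.08,-0.125,0.369,-0.794],
    [0.07,0.08,-0.125,0.369,-0.794],
    [0.07,0.08,-0.125,0.369,-0.794]
  ]
}}

```text
time: 1.4
tcp_pos: [0.4698, 0.3753, 0.151]
eef_rot: [-0.436, 1.528, 0.436]
contact_force: [0.9, 0.0, 0.1]
width: 0.824
```

Run:
```python
from h import *
plan(.470,.375,.15,.557+np.pi/2)
s=ctrl.read_state();np.save('p1.npy',[s['tcp_pos'],s['eef_rot']])
cv2.imwrite("pics/w1.png",grab_frame('wrist')[:,:,::-1])
```

```text
t 1.4 tcp [0.4698 0.3753 0.151 ] q [ 6.170e-01  9.400e-02  1.370e+00  1.000e-03  1.679e+00 -1.510e+00] w 0.824 F [0.88 0.04 0.06]
axes x [-0.001 -0.    -1.   ] y [-0.528  0.849  0.001] z [ 0.849  0.528 -0.001]
shift [ 0.001  -0.0003  0.    ] turn -0.0009
```

View pics/w1.png

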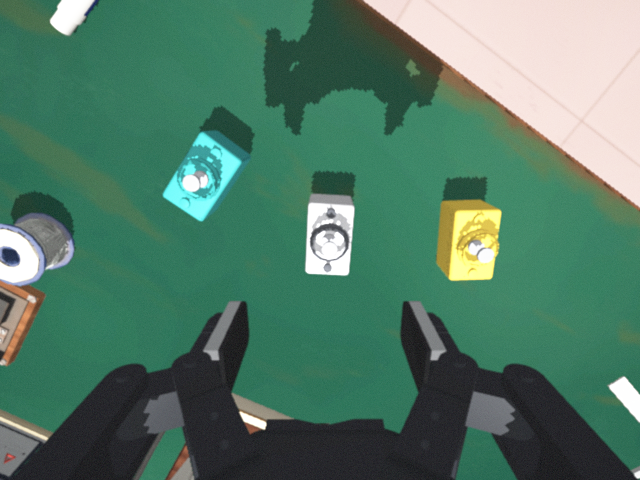

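The wrist view shows the silver block, its top face spanning roughly (307–354, 205–275), with its long axis aligned with tool z. I'll check its centre against the jaws.

Run:
```python
from h import *
p=np.load('p1.npy')
P=np.array([onz('wrist',u,v,.038,p) for u,v in [(307,206),(354.5,206),(350.5,275),(305.5,275)]])
print(P.round(4),P.mean(0)); e=(P[3]+P[2]-P[0]-P[1])/2; print(np.linalg.norm(e),np.arctan2(e[1],e[0]),np.linalg.norm(P[1]-P[0]))
crop("pics/w1.png","pics/w1c.png",280,170,380,290,5)
```

```text
[[0.4568 0.3506 0.038 ]
 [0.4375 0.3816 0.038 ]
 [0.4878 0.4109 0.038 ]
 [0.5073 0.3794 0.038 ]] [0.4723626  0.38064795 0.038     ]
0.05819159901537339 0.5227200819588592 0.03646063691497804
```

View pics/w1c.png

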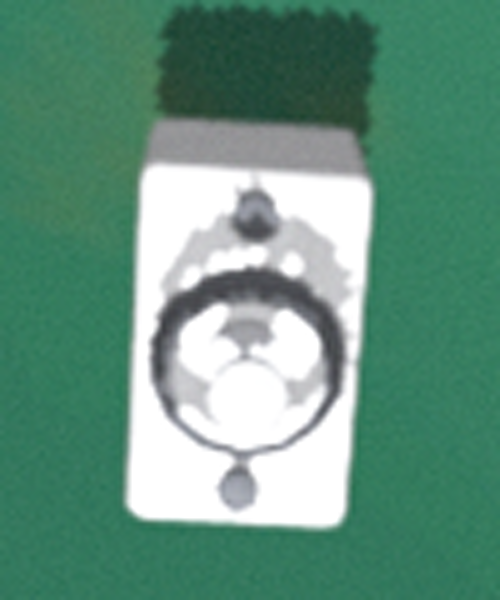

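Run:
```python
from h import *
p=np.load('p1.npy')
P=np.array([onz('wrist',280+u/5,170+v/5,.038,p) for u,v in [(140,164),(372,179),(345,529),(127,519)]])
e=(P[3]+P[2]-P[0]-P[1])/2; print(P.mean(0),np.linalg.norm(e),np.arctan2(e[1],e[0]),np.linalg.norm(P[1]-P[0]))
c=P.mean(0); plan(c[0],c[1],.15,np.arctan2(e[1],e[0])+np.pi/2)
```

```text
[0.47179376 0.38013155 0.038     ] 0.05938306058898962 0.5064674763806797 0.035649825227906995
t 1.45 tcp [0.4695 0.3757 0.1514] q [ 0.618  0.093  1.369  0.     1.679 -1.51 ] w 0.821 F [-0.44  0.49 -0.64]
axes x [-0.  0. -1.] y [-0.529  0.849  0.   ] z [ 0.849  0.529 -0.   ]
shift [0.0014 0.0025 0.0043] turn 0.0507
```

>>> {"method": "arm_command", "body": {
  "moves": [
    [0.07,0.03,0.002,0.004,0.045],
    [0.07,0.06,0.002,0.004,0.045],
    [0.07,0.09,0.002,0.004,0.045],
    [0.07,0.115,0.002,0.004,0.045],
    [0.07,0.135,0.002,0.004,0.045],
    [0.07,0.145,0.002,0.004,0.045],
    [0.07,0.145,0.002,0.004,0.045],
    [0.07,0.145,0.002,0.004,0.045]
  ],
  "grip_force": 40
}}

```text
time: 2.45
tcp_pos: [0.4731, 0.3795, 0.0076]
eef_rot: [-0.401, 1.531, 0.402]
contact_force: [0.9, 0.3, 0.3]
width: 0.823
```

>>> {"method": "arm_command", "body": {
  "moves": [
    [0.045,0,0,0,0],
    [0.03,0,0,0,0],
    [0.02,0,0,0,0],
    [0.02,0,0,0,0],
    [0.02,0,0,0,0]
  ]
}}

```text
time: 3.08
tcp_pos: [0.4729, 0.3795, 0.0073]
eef_rot: [-0.401, 1.532, 0.402]
contact_force: [-0.5, 0.1, 5.6]
width: 0.418
```

Run:
```python
from h import *
plan(.470,.375,.15,.557+np.pi/2)
s=ctrl.read_state();np.save('p2.npy',[s['tcp_pos'],s['eef_rot']])
cv2.imwrite("pics/w2.png",grab_frame('wrist')[:,:,::-1])
```

```text
t 3.075 tcp [0.4729 0.3795 0.0073] q [ 0.62   0.178  1.537  0.     1.425 -1.463] w 0.418 F [-0.51  0.12  5.64]
axes x [ 0.001  0.001 -1.   ] y [-0.49   0.872  0.   ] z [0.872 0.49  0.002]
shift [-0.1427 -0.0024 -0.0045] turn -0.0447
```

View pics/w2.png

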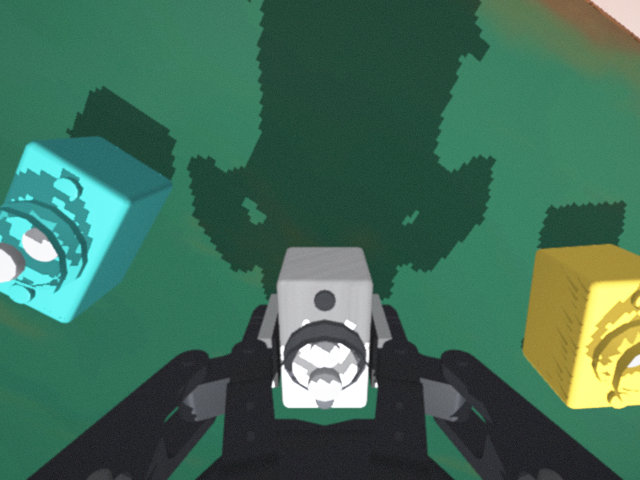

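Gripped at 35.7 mm opening. The block's top face spans (277–372, 280–407). Next I'll work out where it sits relative to the TCP and plan the lift.

Run:
```python
from h import *
p=np.load('p2.npy')
R=Ro.from_rotvec(p[1]).as_matrix()
P=np.array([R.T@(onz('wrist',u,v,.038,p)-p[0]) for u,v in [(277,281),(372,279),(369,407),(283,407)]])
print(P.round(4),P.mean(0))
```

```text
[[-0.0308 -0.0179 -0.0308]
 [-0.0308  0.0164 -0.0316]
 [-0.0306  0.0179  0.0275]
 [-0.0307 -0.0181  0.0275]] [-0.03070624 -0.00040438 -0.0018574 ]
```

>>> {"method": "arm_command", "body": {
  "moves": [
    [0.02,-0.01,0,0,0],
    [0.02,-0.03,0,0,0],
    [0.02,-0.06,0,0,0],
    [0.02,-0.09,0,0,0],
    [0.02,-0.11,0,0,0],
    [0.02,-0.11,0,0,0]
  ]
}}

```text
time: 3.88
tcp_pos: [0.4734, 0.3796, 0.1188]
eef_rot: [-0.4, 1.529, 0.402]
contact_force: [0.4, 0.4, -2.6]
width: 0.416
```

Run:
```python
from h import *
plan(.5977,.0419,.12,-.18)
cv2.imwrite("pics/w3.png",grab_frame('wrist')[:,:,::-1])
```

```text
t 3.875 tcp [0.4734 0.3796 0.1188] q [ 0.62   0.112  1.407 -0.     1.618 -1.463] w 0.416 F [ 0.39  0.42 -2.61]
axes x [ 0.003  0.002 -1.   ] y [-0.49   0.872  0.   ] z [0.872 0.49  0.004]
shift [-0.0015 -0.3553 -0.0571] turn -0.8787
```

View pics/w3.png

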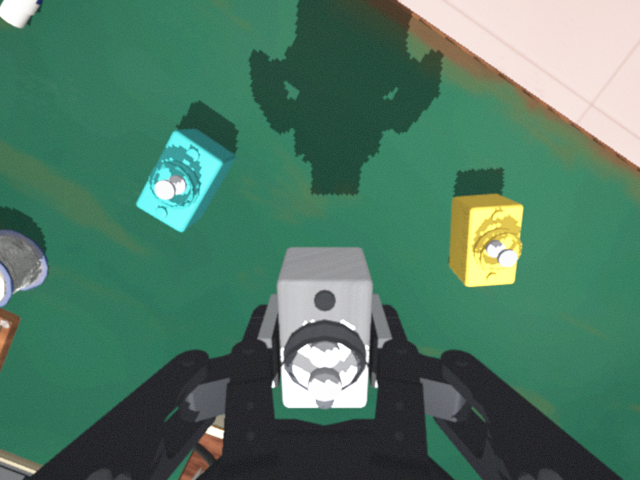

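The block is held level. Turning by −0.88 would take joint 6 beyond −2.65, so I'll turn the other way: −0.8787 + π = +2.263.

>>> {"method": "arm_command", "body": {
  "moves": [
    [0.02,0,-0.03,-0.005,0.18],
    [0.02,0,-0.065,-0.01,0.36],
    [0.02,0,-0.1,-0.016,0.54],
    [0.02,0,-0.135,-0.021,0.72],
    [0.02,0,-0.17,-0.027,0.9],
    [0.02,0,-0.205,-0.033,1.08],
    [0.02,0,-0.24,-0.038,1.26],
    [0.02,0,-0.275,-0.044,1.44],
    [0.02,0,-0.3,-0.048,1.62],
    [0.02,0,-0.32,-0.051,1.8],
    [0.02,0,-0.34,-0.054,1.98],
    [0.02,-0.001,-0.355,-0.057,2.16]
  ]
}}

```text
time: 5.42
tcp_pos: [0.596, 0.0407, 0.1147]
eef_rot: [1.268, 1.171, -1.274]
contact_force: [-0.1, 0.1, -2.3]
width: 0.415
```

>>> {"method": "arm_command", "body": {
  "moves": [
    [0.02,0,0,0,0.1],
    [0.02,0,0,0,0.1],
    [0.02,0,0,0,0.1]
  ]
}}

```text
time: 5.8
tcp_pos: [0.5962, 0.0418, 0.1161]
eef_rot: [1.336, 1.123, -1.338]
contact_force: [0.4, -0.1, -2.9]
width: 0.418
```

Run:
```python
from h import *
plan(.5977,.0419,.02,-.18)
s=ctrl.read_state();np.save('p4.npy',[s['tcp_pos'],s['eef_rot']])
cv2.imwrite("pics/w4.png",grab_frame('wrist')[:,:,::-1])
```

```text
t 5.8 tcp [0.5962 0.0418 0.1161] q [0.013 0.094 1.431 0.    1.618 0.188] w 0.418 F [ 0.41 -0.13 -2.87]
axes x [-0.002 -0.    -1.   ] y [ 0.985 -0.174 -0.002] z [-0.174 -0.985  0.   ]
shift [ 0.0961  0.0016 -0.0004] turn 0.0052
```

View pics/w4.png

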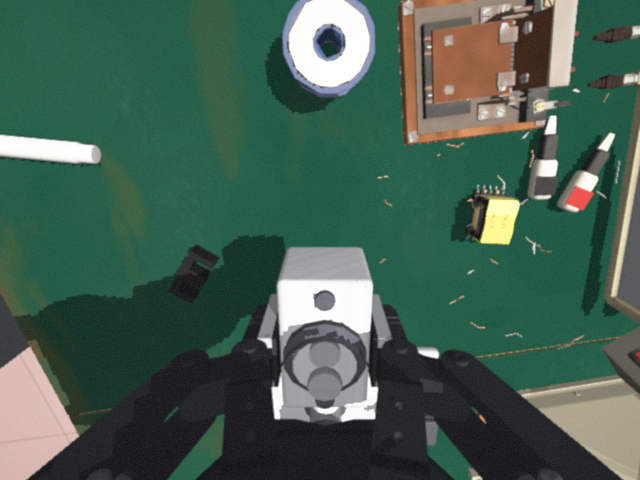

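The wrist view shows the reel's hub at (331,41), almost straight ahead along the block's length. The white post eyelet isn't visible. I'll check the reel position from this view.

Run:
```python
from h import *
p=np.load('p4.npy')
print(onz('wrist',331,41,.036,p), onz('wrist',331,43,.036,p))
plan(.5977,.0419,.0075,-.18)
```

```text
[0.62227425 0.16678972 0.036     ] [0.62210402 0.16579175 0.036     ]
t 5.85 tcp [0.5964 0.0418 0.1164] q [ 0.013  0.094  1.431 -0.     1.618  0.188] w 0.414 F [ 0.75  1.15 -2.7 ]
axes x [-0.001 -0.    -1.   ] y [ 0.985 -0.174 -0.001] z [-0.174 -0.985  0.   ]
shift [ 0.1089  0.0014 -0.0003] turn 0.005
```

>>> {"method": "arm_command", "body": {
  "moves": [
    [0.02,0.03,0.001,0,0.005],
    [0.02,0.06,0.002,0,0.005],
    [0.02,0.085,0.002,0,0.005],
    [0.02,0.1,0.002,0,0.005],
    [0.02,0.106,0.002,0,0.005],
    [0.02,0.108,0.002,0,0.005],
    [0.02,0.108,0.002,0,0.005]
  ]
}}

```text
time: 6.72
tcp_pos: [0.5994, 0.0413, 0.0103]
eef_rot: [1.343, 1.117, -1.341]
contact_force: [0.8, -0.0, -1.7]
width: 0.413
```

Run:
```python
from h import *
plan(.5977,.0419,.0075,-.18)
```

```text
t 6.725 tcp [0.5994 0.0413 0.0103] q [ 0.012  0.161  1.55  -0.     1.429  0.194] w 0.413 F [ 0.84 -0.05 -1.7 ]
axes x [ 0.002  0.    -1.   ] y [ 0.984 -0.181  0.002] z [-0.181 -0.984 -0.   ]
shift [ 0.0028 -0.0017 -0.0003] turn -0.0019
```

>>> {"method": "arm_command", "body": {
  "moves": [
    [0.02,0.0015,-0.001,0,0],
    [0.02,0.003,-0.001,0,0],
    [0.02,0.003,-0.001,0,0]
  ]
}}

```text
time: 7.1
tcp_pos: [0.5981, 0.0415, 0.0073]
eef_rot: [1.343, 1.117, -1.341]
contact_force: [-2.0, -0.3, 2.9]
width: 0.412
```

>>> {"method": "arm_command", "body": {
  "moves": [
    [0.05,0,0,0,0],
    [0.06,0,0,0,0],
    [0.06,0,0,0,0],
    [0.06,0,0,0,0]
  ]
}}

```text
time: 7.6
tcp_pos: [0.5977, 0.0414, 0.0062]
eef_rot: [1.342, 1.118, -1.342]
contact_force: [0.1, 0.6, -0.7]
width: 0.7
```

>>> {"method": "arm_command", "body": {
  "moves": [
    [0.06,-0.03,0,0,0],
    [0.06,-0.07,0,0,0],
    [0.06,-0.12,0,0,0],
    [0.06,-0.17,0,0,0],
    [0.06,-0.21,0,0,0],
    [0.06,-0.21,0,0,0]
  ]
}}

```text
time: 8.35
tcp_pos: [0.5993, 0.0415, 0.2214]
eef_rot: [1.347, 1.112, -1.335]
contact_force: [0.5, 0.3, -0.4]
width: 0.704
```

Run:
```python
from h import *
plan(.5977,.0419,.0075,-.18)
s=ctrl.read_state();np.save('p5.npy',[s['tcp_pos'],s['eef_rot']])
cv2.imwrite("pics/w5.png",grab_frame('wrist')[:,:,::-1])
cv2.imwrite("pics/top5.png",grab_frame('top')[:,:,::-1])
cv2.imwrite("pics/side5.png",grab_frame('side')[:,:,::-1])
```

```text
t 8.35 tcp [0.5993 0.0415 0.2214] q [0.012 0.083 1.256 0.    1.794 0.194] w 0.704 F [ 0.49  0.31 -0.35]
axes x [ 0.008  0.    -1.   ] y [ 0.983 -0.181  0.008] z [-0.181 -0.983 -0.002]
shift [ 2.139e-01 -3.400e-03  2.000e-04] turn -0.002
```

View pics/w5.png

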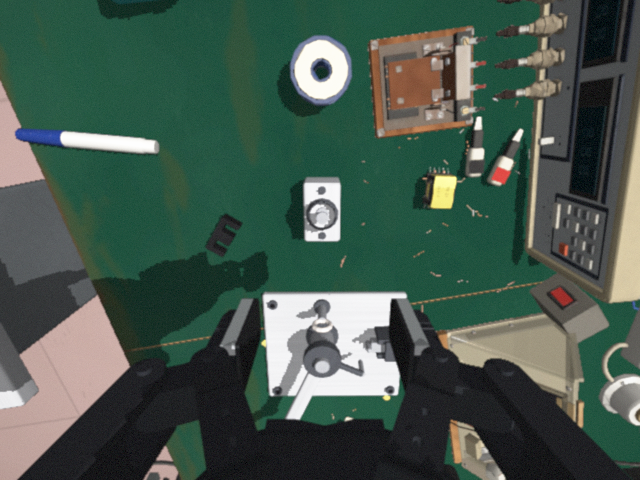

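View pics/side5.png

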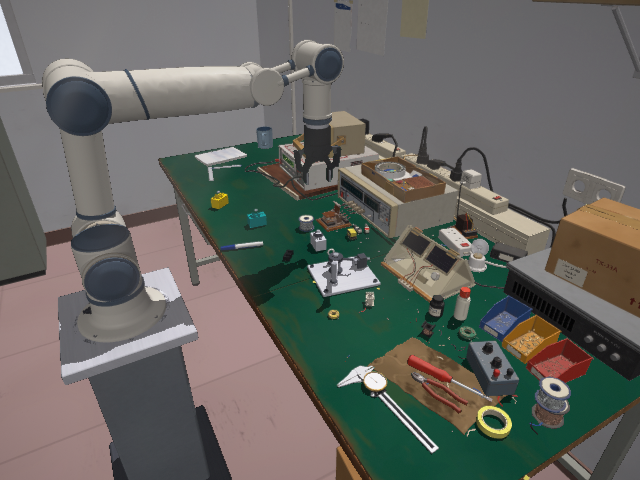

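The wrist view shows the reel hub at (321,70), the block top centred near (322,209) and the eyelet near (322,323). They look collinear, so I'll put numbers on it.

Run:
```python
from h import *
crop("pics/w5.png","pics/w5c.png",285,160,365,260,6)
crop("pics/w5.png","pics/w5d.png",250,280,420,420,4.5)
p=np.load('p5.npy')
r=onz('wrist',321,70,.036,p);b=onz('wrist',322,210,.038,p);e=onz('wrist',322,324,.05,p)
print(r,b,e)
d=(r-e)[:2];L=np.linalg.norm(d);d/=L;v=(b-e)[:2];print(L,np.arctan2(d[1],d[0])-np.pi/2,v@d,v[0]*d[1]-v[1]*d[0])
```

```text
[0.62104071 0.1660806  0.036     ] [0.59899803 0.04351159 0.038     ] [ 0.5765323  -0.07649095  0.05      ]
0.24662107668206754 -0.18146717061908046 0.12208654197340058 0.0004396377430256615
```

View pics/w5c.png

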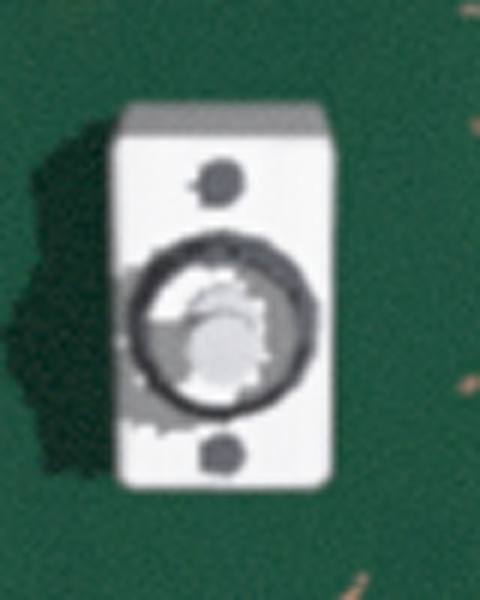

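View pics/w5d.png

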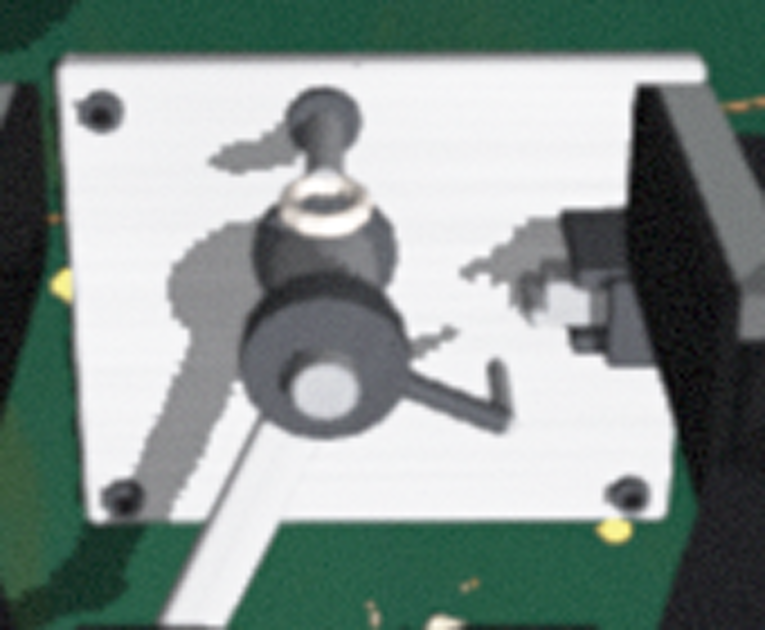

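The block is placed 0.4 mm off the line, 122 mm from the post and about 125 mm from the reel, with its angle matching. Next I'll move above the pin, near (0.504, −0.217).

>>> {"method": "arm_command", "body": {
  "moves": [
    [0.06,0,-0.005,0.03,0],
    [0.06,0.01,-0.012,0.07,0],
    [0.06,0.01,-0.02,0.115,0],
    [0.06,0.015,-0.028,0.16,0],
    [0.06,0.02,-0.036,0.205,0],
    [0.06,0.025,-0.042,0.245,0],
    [0.06,0.03,-0.047,0.271,0],
    [0.06,0.03,-0.047,0.271,0],
    [0.06,0.03,-0.047,0.271,0]
  ],
  "grip_force": 30
}}

```text
time: 9.62
tcp_pos: [0.5023, -0.2159, 0.1851]
eef_rot: [1.342, 1.12, -1.343]
contact_force: [0.8, 0.9, 0.7]
width: 0.706
```

Run:
```python
from h import *
plan(.504,-.217,.075,-.18)
s=ctrl.read_state();np.save('p6.npy',[s['tcp_pos'],s['eef_rot']])
cv2.imwrite("pics/w6.png",grab_frame('wrist')[:,:,::-1])
```

```text
t 9.625 tcp [ 0.5023 -0.2159  0.1851] q [-4.680e-01 -5.500e-02  1.460e+00  1.000e-03  1.739e+00 -2.860e-01] w 0.706 F [0.83 0.93 0.68]
axes x [-0.002  0.001 -1.   ] y [ 0.983 -0.181 -0.002] z [-0.181 -0.983 -0.001]
shift [0.1101 0.0021 0.0009] turn -0.0019
```

View pics/w6.png

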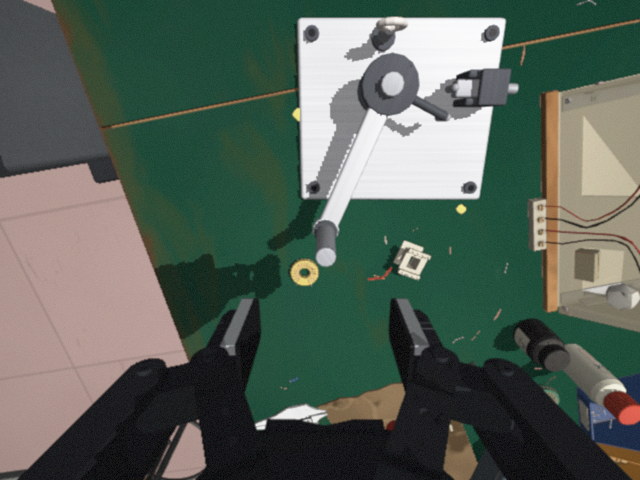

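The wrist view shows the pin's top at (325,256), between and ahead of the jaws. The arm is still at rest.

Run:
```python
from h import *
p=np.load('p6.npy')
a=onz('wrist',325,256,.118,p);print(a)
# plate corners, z=.01
for q in [(299,18),(506,18),(480,198),(302,199)]: print(onz('wrist',*q,.01,p).round(4))
plan(a[0],a[1],.075,-.18)
```

```text
[ 0.50274497 -0.21602779  0.118     ]
[ 0.5116 -0.052   0.01  ]
[ 0.6754 -0.0823  0.01  ]
[ 0.6499 -0.2272  0.01  ]
[ 0.484  -0.1976  0.01  ]
t 9.675 tcp [ 0.5026 -0.2157  0.1856] q [-0.468 -0.055  1.459  0.     1.739 -0.287] w 0.702 F [ 1.29 -0.26  0.48]
axes x [-0.001  0.001 -1.   ] y [ 0.984 -0.18  -0.001] z [-0.18  -0.984 -0.001]
shift [0.1106 0.0003 0.0004] turn -0.0012
```

>>> {"method": "arm_command", "body": {
  "moves": [
    [0.06,0.03,0,0,0],
    [0.06,0.06,0,0,0],
    [0.06,0.085,0,0,0],
    [0.06,0.105,0,0,0],
    [0.06,0.11,0,0,0],
    [0.06,0.11,0,0,0]
  ]
}}

```text
time: 10.42
tcp_pos: [0.5028, -0.2164, 0.0767]
eef_rot: [1.342, 1.117, -1.341]
contact_force: [0.2, 0.4, 0.4]
width: 0.703
```

Run:
```python
from h import *
plan(.5027,-.216,.075,-.18)
cv2.imwrite("pics/w7.png",grab_frame('wrist')[:,:,::-1])
```

```text
t 10.425 tcp [ 0.5028 -0.2164  0.0767] q [-0.469 -0.025  1.624  0.     1.543 -0.287] w 0.703 F [0.17 0.36 0.38]
axes x [ 0. -0. -1.] y [ 0.984 -0.181  0.   ] z [-0.181 -0.984  0.   ]
shift [ 0.0017 -0.0001 -0.0003] turn -0.0016
```

View pics/w7.png

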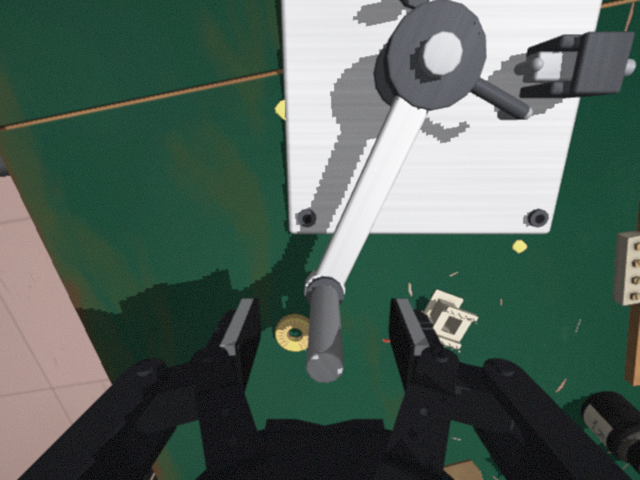

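The pin stands centred between the pads. I'll close on it.

>>> {"method": "arm_command", "body": {
  "moves": [
    [0.03,0,0,0,0],
    [0.01,0,0,0,0],
    [0.005,0,0,0,0],
    [0.005,0,0,0,0],
    [0.005,0,0,0,0]
  ]
}}

```text
time: 11.1
tcp_pos: [0.5027, -0.2168, 0.0769]
eef_rot: [1.342, 1.117, -1.342]
contact_force: [-0.6, -0.0, 4.2]
width: 0.154
```

Run:
```python
from h import *
plan(.5027,-.216,.075,-.18)
s=ctrl.read_state();R=Ro.from_rotvec(s['eef_rot']).as_matrix()
piv=np.array([.569,-.1175]);p0=np.array([.5028,-.2163])-piv
for t in np.arange(0,.73,.06):
    c,q=np.cos(t),np.sin(t); d=np.array([[c,-q],[q,c]])@p0-p0
    print(round(t,2),(R.T@np.r_[d,0]).round(4))
```

```text
t 11.1 tcp [ 0.5027 -0.2168  0.0769] q [-0.469 -0.026  1.624 -0.     1.543 -0.287] w 0.154 F [-0.59 -0.03  4.2 ]
axes x [ 0.001 -0.001 -1.   ] y [ 0.983 -0.181  0.001] z [-0.181 -0.983  0.   ]
shift [ 0.0019 -0.0002 -0.0008] turn -0.002
0.0 [0. 0. 0.]
0.06 [0.     0.0066 0.0026]
0.12 [0.     0.0134 0.0049]
0.18 [0.     0.0203 0.0067]
0.24 [0.     0.0273 0.0081]
0.3 [0.     0.0344 0.0091]
0.36 [0.     0.0415 0.0096]
0.42 [0.     0.0486 0.0098]
0.48 [0.0001 0.0557 0.0095]
0.54 [0.0001 0.0628 0.0087]
0.6 [0.0001 0.0699 0.0076]
0.66 [0.0001 0.0768 0.006 ]
0.72 [0.0001 0.0837 0.004 ]
```

>>> {"method": "arm_command", "body": {
  "moves": [
    [0.005,0,0.007,0.0025,0],
    [0.005,0,0.0135,0.005,0],
    [0.005,0,0.02,0.0065,0],
    [0.005,0,0.0275,0.008,0],
    [0.005,0,0.0345,0.009,0],
    [0.005,0,0.0415,0.0095,0],
    [0.005,0,0.0485,0.01,0],
    [0.005,0,0.0555,0.0095,0],
    [0.005,0,0.063,0.0085,0],
    [0.005,0,0.07,0.0075,0],
    [0.005,0,0.077,0.006,0],
    [0.005,0,0.0835,0.004,0]
  ]
}}

```text
time: 12.6
tcp_pos: [0.5821, -0.2382, 0.0767]
eef_rot: [1.338, 1.116, -1.348]
contact_force: [-11.1, -7.0, 6.3]
width: 0.149
```

>>> {"method": "arm_command", "body": {
  "moves": [
    [0.005,0,0,0,0],
    [0.005,0,0,0,0],
    [0.005,0,0,0,0],
    [0.005,0,0,0,0]
  ]
}}

```text
time: 13.1
tcp_pos: [0.5824, -0.2379, 0.0767]
eef_rot: [1.339, 1.116, -1.347]
contact_force: [-8.1, -6.5, 4.9]
width: 0.155
```

Run:
```python
from h import *
plan(.585,-.236,.075,-.18)
s=ctrl.read_state();np.save('p8.npy',[s['tcp_pos'],s['eef_rot']])
d=s['tcp_pos'][:2]-[.569,-.1175];print('theta',np.arctan2(d[1],d[0])-np.arctan2(-.2163+.1175,.5028-.569),np.linalg.norm(d))
for n in('wrist','top','side'):cv2.imwrite(f"pics/{n}8.png",grab_frame(n)[:,:,::-1])
```

```text
t 13.1 tcp [ 0.5824 -0.2379  0.0767] q [-0.44   0.194  1.392 -0.004  1.557 -0.255] w 0.155 F [-8.09 -6.54  4.86]
axes x [-0.003 -0.003 -1.   ] y [ 0.983 -0.183 -0.002] z [-0.183 -0.983  0.004]
shift [ 0.0016  0.0022 -0.0023] turn -0.004
theta 0.7013209888659979 0.12112394120279847
```

View pics/wrist8.png

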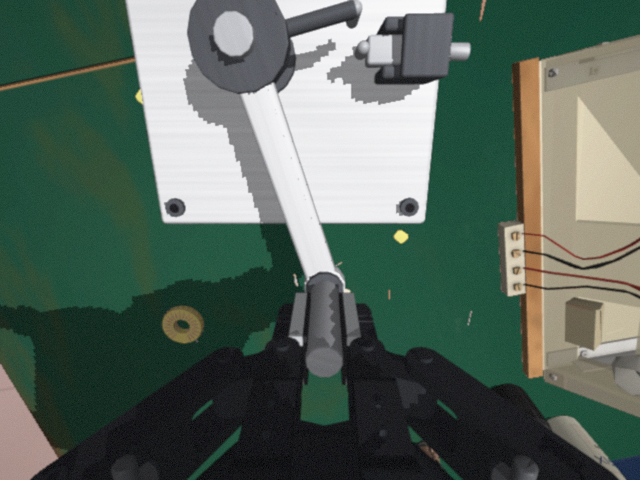

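View pics/top8.png

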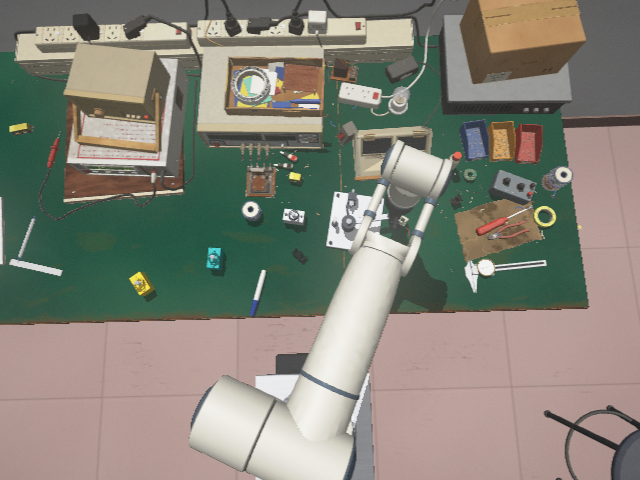

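The wrist view shows the pin held between the pads at (325,330) and the tooth past the pawl nose, with the pawl out. The top view shows the idler at (293,216) between reel and post, and everything else in place. The arm angle works out to about 0.70 rad, inside 0.56–0.88, so I'm handing in.

```bash
python3 -c "
from rig import ctrl
print(ctrl.job_done())
s=ctrl.read_state();print(s['time'],s['tcp_pos'],s['contact_force'],s['width'])"
```

```text
the job is handed in; nothing more can be done
None
the job is handed in; nothing more can be done
```

The idler block is standing released between the reel and the guide post, and the tensioner arm is held past the click. I handed the job in at about 13 s; no verdict is reported.

- **Idler block:** In the wrist picture after release it was about 0.4 mm off the line, 122 mm from the post and about 125 mm from the reel. I set it with its long sides along the line; its angle after release I judged only by eye, and it looked right. The final top view, after the push, still showed it in place by eye.
- **Tensioner arm:** I gripped the upright pin and swung the arm to about 0.70 rad, worked out from the tool position and the fitted pivot. The allowed range is 0.56 to 0.88 rad. The wrist force read about 8–11 N against the push. In the last wrist picture the tooth was past the pawl and the pawl looked out. I had no direct reading of the arm angle or the pawl travel.
- **Other loose things:** In the last pictures the reel, the transformer, the E core, the caliper, the marker and the turquoise and yellow look-alikes looked unmoved. I did not measure them, and the bobbin and toroid were partly hidden by the arm in the top view.

The position estimates from the cameras disagreed by 2–5 mm: about 5 mm for the block before the grasp, and 2–3 mm for the reel and post. I used the wrist view for the grasp. No check failed.

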